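Load the overlocker's thread stand from the storage rack in the same order

ROBOT

A 6-joint arm with a two-finger parallel gripper is mounted at the origin on a cart in front of the work surface, level with it; the furniture and walls round the work are solid. World frame = base frame: x ahead of the robot, y to its left, z up, the work surface at z = 0. Lengths are in m, angles in rad, forces in N, time in s.
With the tool pointing down it reaches from about 0.3 to 0.875 m from the base axis. Payload 6.4 kg.
Tool frame: the origin (TCP) lies between the finger pads, 19 mm behind the fingertips; this is the grasp point; z points along the fingers, y is the line along which they close (so a half turn about z gives the same grasp; the last joint's range is limited). The gripper opens to 88 mm and grips with 3 to 60 N. Pads are 18 mm wide; open, the fingers measure 123 mm over their backs; the gripper's body (75 mm by 187 mm) begins 45 mm behind the grasp point.
Start: joints at [-1.55, 0.181, 1.607, -0, 1.354, -0.206], TCP at [0.129, -0.56, 0.257] pointing down, gripper open.
Joint ranges: [-2.99, 2.99], [-0.89, 2.07], [0.3, 2.58], [-1.14, 4.28], [0, 2.63], [-3.12, 3.12]. Speed limits (rad/s): [2.57, 2.57, 3.01, 3.14, 3.14, 3.14].

INTERFACE

Orientations are given as a rotation vector (axis times angle).
In Python, from workcell import arm, cams gives the robot as it stands.
- The arm moves only by the shell command python3 -m inch FILE [FORCE], which reads ROWS from the file FILE. ROWS is a JSON list that holds a single list of rows (three levels of brackets), with 1 to 20 rows, each of 7 numbers: a rotation vector rx, ry, rz in units of 0.2 rad, then dx, dy, dz in shares of the most that a row can go, 1 being 62.5 mm, then the finger opening in m; each row shifts and turns the commanded pose from where the row before left it, along the tool's axes as they then stand; what a row does not reach is not made up. A row lasts 1/8 s, in which the tool goes at most 0.0625 m and 0.188 rad, less where a joint would pass 70% of its speed; a pose out of reach is approached as far as the arm can. The fingers move at their own pace and stop on an object; FORCE is the grip in N (left out, the last holds). Time passes only in rows, so rows that do not move let the fingers close. It prints the time, the measured TCP pose, the force, the opening and the grip force at its end. Input that does not fit is refused with a message, and nothing moves.
- arm.get_state(): the state, without advancing time (a new reading comes with each control period).
- cams.grab_frame(name): name is "scene" or "side" or "wrist"; returns a dict with "image" (400x640x3 uint8, red, green, blue), "range_z" (400x640 float32, m along the optical axis (not along the pixel's ray), 0 where there is no reading), "mtx" (3x3 intrinsics, pixels), "R" (3x3) and "t" (3): a world point X has camera coordinates R X + t. Camera axes: x right, y down, z forward; pixel columns grow to the right and rows downward; lengths in m; the calibration is good to about 2 mm. A picture is of the moment at which its call begins.
- arm.finish_job(): hands the job in; it is judged then, once.
The state is a dict: "time": time; "q": joint angles; "dq": joint speeds; "effort": joint torques, N m; "tcp_pos": TCP position; "tool_rot": TCP orientation; "force": force on the tool from outside, world axes, zero at the start; "wrist_torque": the same for the moment, N m; "finger_gap": finger opening in m; "grip_force": force on a finger pad.
Only numpy, scipy, OpenCV 4.12 (cv2) and the standard library are available. Lean on these libraries where they do the work, as an engineer would, in place of code of your own. Each camera call takes 0.05 s, during which the arm holds its last target. There are 200 camera calls.

TASK

Load the overlocker's white thread stand: move the four packages of thread one by one from the wooden storage rack onto the stand's four pins, each lowered right down over its pin so that it stands flat on the felt. Keep their order: the thread that stands leftmost on the rack goes on the leftmost pin, the next on the next pin, and so on to the right, so that each keeps its place in the threading sequence; do not tip any of them over.

Things in the scene. Friction and masses are not known exactly. Their poses are not given: they have to be found in the camera images.
- thread_tall: Tallest thread: slim cream cone, 105 mm tall, 45 mm in diameter near the foot, tapering to 32 mm at 92 mm height, then a bare brown card tip, 22 mm. Good grip: TCP 78 mm above its underside (35 mm in diameter). Origin: centre of the underside, z up its axis. Loose, 40 to 160 g, upright at the start. A bore 26 mm wide, 40 mm deep in its underside goes over a peg or pin.
- thread_tube: Straight pale cylinder of thread on a white plastic tube, 90 mm tall, 38 mm in diameter, flanges 41 mm. Good grip: TCP 68 mm above its underside. Origin: centre of the underside, z up its axis. Loose, 40 to 160 g, upright at the start. A bore 26 mm wide, 40 mm deep in its underside goes over a peg or pin.
- thread_short: Short stout cone of tan linen thread, 74 mm tall, 46 mm in diameter near the foot, tapering to 37 mm at 60 mm height, then a bare brown card tip, 24 mm. Good grip: TCP 47 mm above its underside (40 mm in diameter). Origin: centre of the underside, z up its axis. Loose, 40 to 160 g, upright at the start. A bore 26 mm wide, 40 mm deep in its underside goes over a peg or pin.
- thread_squat: Lowest: squat spool of white thread between two wooden flanges 44 mm in diameter, 60 mm tall. Good grip: TCP 45 mm above its underside, across the upper flange. Origin: centre of the underside, z up its axis. Loose, 40 to 160 g, upright at the start. A bore 26 mm wide, 40 mm deep in its underside goes over a peg or pin.
- peg_tall: Fixed wooden peg of the storage rack on which thread_tall stands at the start (any place in the row). Collar 54 mm in diameter, 6 mm thick, seen as a ring round the thread's foot; dowel 9 mm in diameter, 40 mm high above the collar, inside the bore. Origin: centre of the collar's underside, 14 mm above the table; the thread rests on the collar's top.
- peg_tube: Fixed wooden peg of the storage rack on which thread_tube stands at the start (any place in the row). Collar 54 mm in diameter, 6 mm thick, seen as a ring round the thread's foot; dowel 9 mm in diameter, 40 mm high above the collar, inside the bore. Origin: centre of the collar's underside, 14 mm above the table; the thread rests on the collar's top.
- peg_short: Fixed wooden peg of the storage rack on which thread_short stands at the start (any place in the row). Collar 54 mm in diameter, 6 mm thick, seen as a ring round the thread's foot; dowel 9 mm in diameter, 40 mm high above the collar, inside the bore. Origin: centre of the collar's underside, 14 mm above the table; the thread rests on the collar's top.
- peg_squat: Fixed wooden peg of the storage rack on which thread_squat stands at the start (any place in the row). Collar 54 mm in diameter, 6 mm thick, seen as a ring round the thread's foot; dowel 9 mm in diameter, 40 mm high above the collar, inside the bore. Origin: centre of the collar's underside, 14 mm above the table; the thread rests on the collar's top.
- storage_rack: Wooden storage rack, fixed: plinth 62 x 240 mm, 14 mm high, with the four pegs in a row along its y axis at y = +90, +30, -30 and -90 mm. Origin: centre of the underside, z up. +y is the left end as the robot sees it (yaw 0.14 to 0.42 rad).
- thread_stand: Thread stand, fixed: white base, x -31 to +45 mm, with four steel pins along its y axis at x = 0, y = +90, +30, -30, -90 mm. Pins 8 mm in diameter, round tips 53 mm above the table; dark felts 49 mm in diameter, top (seat) 13 mm above the table. Mast folded behind, x over 26 mm, under 25 mm high. Origin: centre under the pin row, on the table, z up; +y is left (yaw 0.14 to 0.42).

How it is judged:
At the end, for the whole second after the job is handed in: Every thread stands on the stand's pin with the same number from the left as its own peg has on the rack: within 15 mm of the pin's axis in the stand's x and y, underside within 5 mm of the felt's height (13 mm over the table), upright within 0.1 rad, released and at rest (((y of peg_tall in the frame of storage_rack between 0.075 and 0.105 m and y of thread_tall in the frame of thread_stand between 0.075 and 0.105 m) or (y of peg_tall in the frame of storage_rack between 0.015 and 0.045 m and y of thread_tall in the frame of thread_stand between 0.015 and 0.045 m) or (y of peg_tall in the frame of storage_rack between -0.045 and -0.015 m and y of thread_tall in the frame of thread_stand between -0.045 and -0.015 m) or (y of peg_tall in the frame of storage_rack between -0.105 and -0.075 m and y of thread_tall in the frame of thread_stand between -0.105 and -0.075 m)) and x of thread_tall in the frame of thread_stand between -0.015 and 0.015 m and z of thread_tall in the frame of thread_stand between 0.008 and 0.018 m and angle between each of thread_tall, thread_tube, thread_short, thread_squat's own z axis and vertical below 0.1 rad and linear speed of each of thread_tall, thread_tube, thread_short, thread_squat below 0.02 m/s and angular speed of each of thread_tall, thread_tube, thread_short, thread_squat below 0.3 rad/s and ((y of peg_tube in the frame of storage_rack between 0.075 and 0.105 m and y of thread_tube in the frame of thread_stand between 0.075 and 0.105 m) or (y of peg_tube in the frame of storage_rack between 0.015 and 0.045 m and y of thread_tube in the frame of thread_stand between 0.015 and 0.045 m) or (y of peg_tube in the frame of storage_rack between -0.045 and -0.015 m and y of thread_tube in the frame of thread_stand between -0.045 and -0.015 m) or (y of peg_tube in the frame of storage_rack between -0.105 and -0.075 m and y of thread_tube in the frame of thread_stand between -0.105 and -0.075 m)) and x of thread_tube in the frame of thread_stand between -0.015 and 0.015 m and z of thread_tube in the frame of thread_stand between 0.008 and 0.018 m and ((y of peg_short in the frame of storage_rack between 0.075 and 0.105 m and y of thread_short in the frame of thread_stand between 0.075 and 0.105 m) or (y of peg_short in the frame of storage_rack between 0.015 and 0.045 m and y of thread_short in the frame of thread_stand between 0.015 and 0.045 m) or (y of peg_short in the frame of storage_rack between -0.045 and -0.015 m and y of thread_short in the frame of thread_stand between -0.045 and -0.015 m) or (y of peg_short in the frame of storage_rack between -0.105 and -0.075 m and y of thread_short in the frame of thread_stand between -0.105 and -0.075 m)) and x of thread_short in the frame of thread_stand between -0.015 and 0.015 m and z of thread_short in the frame of thread_stand between 0.008 and 0.018 m and ((y of peg_squat in the frame of storage_rack between 0.075 and 0.105 m and y of thread_squat in the frame of thread_stand between 0.075 and 0.105 m) or (y of peg_squat in the frame of storage_rack between 0.015 and 0.045 m and y of thread_squat in the frame of thread_stand between 0.015 and 0.045 m) or (y of peg_squat in the frame of storage_rack between -0.045 and -0.015 m and y of thread_squat in the frame of thread_stand between -0.045 and -0.015 m) or (y of peg_squat in the frame of storage_rack between -0.105 and -0.075 m and y of thread_squat in the frame of thread_stand between -0.105 and -0.075 m)) and x of thread_squat in the frame of thread_stand between -0.015 and 0.015 m and z of thread_squat in the frame of thread_stand between 0.008 and 0.018 m); the robot touches nothing.
It fails at once if a thread package is tipped over (leans by more than 0.7 rad) (angle between any of thread_tall, thread_tube, thread_short, thread_squat's own z axis and vertical above 0.7 rad).
It also fails if it takes over 115 s, if anything falls off the work surface, if the arm or the gripper's body presses on something with over 40 N, if the wrist force passes 120 N, or if a joint passes its speed limit or range.

## Working session

There is one attempt and no reset: what is moved stays moved. The work goes in short steps, Python scripts to look and compute and a shell command to move; the robot and the scene stay as the last step left them, time stands still between calls to the robot, and variables do not carry over. Pictures are saved under pics/ and viewed, at most 14 in all, crops included, and the job is handed in when it is done.

```bash
mkdir -p pics; ls
python3 - <<'E'
from workcell import arm, cams
import cv2, numpy as np
s=arm.get_state(); print(s['time'],s['tcp_pos'],s['tool_rot'],s['finger_gap'])
for n in ['scene','side']:
    f=cams.grab_frame(n); cv2.imwrite(f'pics/{n}0.png',f['image'][...,::-1]); np.savez(f'{n}0.npz',**f)
    print(n,(-f['R'].T@f['t']).round(3),f['R'][2].round(2),f['mtx'][0,0],(f['range_z']>0).mean())
E
```

```text
pics
0.0 [ 0.1292907  -0.55975799  0.25650492] [-3.11965818e+00 -3.55303110e-01 -2.40289619e-04] 0.0882797985529879
scene [0.074 0.778 0.443] [ 0.51 -0.73 -0.45] 360.90408119115864 0.99586328125
side [0.678 1.066 0.525] [-0.16 -0.87 -0.47] 475.3462758476406 0.99590625
```

View pics/scene0.png

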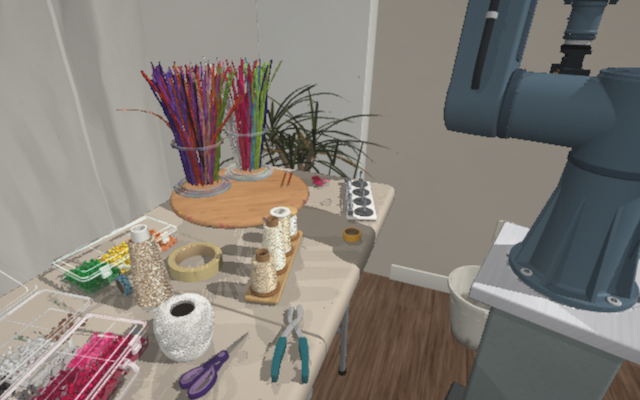

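View pics/side0.png

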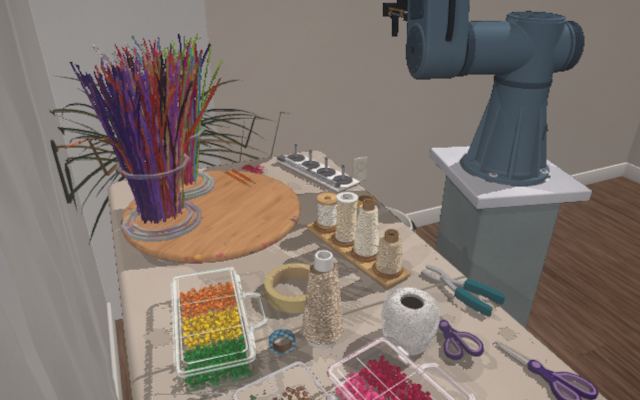

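The side view shows the rack with, from near (left, +y) to far: short (390,252), tall (367,230), tube (346,218), squat (326,210). The stand's felts run from about (343,180) to (297,158).

```bash
cat > h.py <<'E'
import numpy as np, cv2
def cloud(f):
    v,u=np.mgrid[0:400,0:640]; z=f['range_z']; K=f['mtx']
    P=np.stack([(u-K[0,2])/K[0,0]*z,(v-K[1,2])/K[1,1]*z,z],-1)
    return (P-f['t'])@f['R']          # world
def ray(f,uv,h):
    d=f['R'].T@np.linalg.solve(f['mtx'],[uv[0],uv[1],1.]); c=-f['R'].T@f['t']
    return c+d*(h-c[2])/d[2]
def circ(p):  # algebraic circle fit
    A=np.c_[2*p,np.ones(len(p))]; x=np.linalg.lstsq(A,(p**2).sum(1),rcond=None)[0]
    return x[:2],np.sqrt(x[2]+x[:2]@x[:2])
E
python3 - <<'E'
from h import *
rois={'scene':((170,220,340,385),(200,305,240,305)),'side':((140,195,270,365),(180,290,300,415))}
for n in rois:
    f=dict(np.load(n+'0.npz')); P=cloud(f); g=f['image'].max(-1)
    a,b,c,d=rois[n][0]; m=np.zeros((400,640),np.uint8); m[a:b,c:d]=1
    dark=m*((g<95)&(P[...,2]>.003)&(P[...,2]<.025)).astype(np.uint8)
    k,l,st,ce=cv2.connectedComponentsWithStats(dark)
    for i in range(1,k):
        if st[i,4]>25: print(n,'felt',st[i],ce[i].round(1),ray(f,ce[i],.013).round(4),np.median(P[l==i],0).round(4))
    a,b,c,d=rois[n][1]; m=np.zeros((400,640),bool); m[a:b,c:d]=1
    Q=P[m&(P[...,2]>.02)&(P[...,2]<.14)&(P[...,0]<.75)&(P[...,0]>.2)]
    for h in (.04,.055,.07,.085,.1,.118):
        q=Q[abs(Q[:,2]-h)<.004][:,:2]
        _,lab=(lambda im:cv2.connectedComponents(im))(cv2.dilate(np.histogram2d(q[:,0],q[:,1],bins=[np.arange(.2,.75,.004),np.arange(-.3,.5,.004)])[0].clip(0,1).astype(np.uint8),np.ones((2,2),np.uint8)))
        li=lab[((q[:,0]-.2)/.004).astype(int),((q[:,1]+.3)/.004).astype(int)]
        for i in range(1,lab.max()+1):
            r=q[li==i]
            if len(r)>15: c,R=circ(r); print(n,h,len(r),c.round(4),round(R,4),r.mean(0).round(3))
    cr=cv2.resize(f['image'][rois[n][1][0]-30:rois[n][1][1]+20,240 if n=='scene' else 300:400 if n=='scene' else 430,::-1],None,fx=3,fy=3);
E
```

```text
scene felt [352 181   9   6  36] [356.4 183.6] [ 0.5525 -0.0966  0.013 ] [ 0.5576 -0.1022  0.01  ]
scene felt [353 189   9   7  43] [357.4 192. ] [ 0.5199 -0.0468  0.013 ] [ 0.5225 -0.0511  0.0101]
scene felt [354 198  10   7  46] [358.7 201.2] [0.4872 0.0024 0.013 ] [ 0.4901 -0.0024  0.0103]
scene felt [355 209  17   7  64] [361.8 211.9] [0.4502 0.0512 0.013 ] [0.4523 0.0468 0.0101]
scene 0.04 100 [0.4444 0.4148] 0.0217 [0.432 0.426]
scene 0.04 44 [0.4674 0.3587] 0.0177 [0.452 0.362]
scene 0.04 24 [0.4891 0.3056] 0.0098 [0.481 0.307]
scene 0.04 20 [0.514  0.2533] 0.0086 [0.507 0.254]
scene 0.04 26 [0.6315 0.2495] 0.0197 [0.63  0.251]
scene 0.055 103 [0.444  0.4151] 0.0201 [0.433 0.426]
scene 0.055 45 [0.4707 0.3583] 0.0192 [0.454 0.363]
scene 0.055 26 [0.491  0.3056] 0.0117 [0.482 0.307]
scene 0.055 21 [0.5158 0.2533] 0.0102 [0.508 0.254]
scene 0.07 100 [0.4442 0.4147] 0.019 [0.434 0.424]
scene 0.07 82 [0.4713 0.3586] 0.0186 [0.462 0.369]
scene 0.07 29 [0.4908 0.3059] 0.0117 [0.481 0.308]
scene 0.07 17 [0.51   0.2532] 0.007 [0.507 0.255]
scene 0.085 102 [0.4433 0.4154] 0.0107 [0.443
[... 534 characters left out ...]
 [325.4 171.9] [ 0.4873 -0.0008  0.013 ] [ 0.4875 -0.0057  0.0103]
side felt [335 177  16  10  65] [341.2 181.2] [0.4583 0.0566 0.013 ] [0.4594 0.0484 0.0109]
side 0.04 112 [0.4458 0.4151] 0.0213 [0.451 0.43 ]
side 0.04 90 [0.4732 0.3587] 0.0211 [0.478 0.374]
side 0.04 73 [0.5006 0.3057] 0.0182 [0.504 0.319]
side 0.04 60 [0.5276 0.2539] 0.018 [0.532 0.267]
side 0.055 104 [0.4458 0.4148] 0.0202 [0.45  0.429]
side 0.055 87 [0.4732 0.3584] 0.0201 [0.477 0.373]
side 0.055 77 [0.5008 0.3056] 0.0182 [0.503 0.319]
side 0.055 65 [0.5278 0.2543] 0.0178 [0.531 0.267]Traceback (most recent call last):
  File "<stdin>", line 15, in <module>
IndexError: index 207 is out of bounds for axis 1 with size 199
```

Side-view circle fits put the threads at short (.445,.415), tall (.473,.359), tube (.500,.306) and squat (.527,.254). The spacing is 60 mm, as specified. Next I work out the move to look at the stand with the wrist camera, and check for obstacles.

```bash
cat > go.py <<'E'
# usage: go.py x y z a [x y z a]...: tool-axis deltas from the measured pose through the waypoints (a = angle of tool y in world)
import sys, numpy as np
from scipy.spatial.transform import Rotation as R
from workcell import arm
s=arm.get_state(); p=np.array(s['tcp_pos']); r=R.from_rotvec(s['tool_rot'])
print('t',round(s['time'],2),'tcp',p.round(4),'gap',round(s['finger_gap'],4),'q',np.round(s['q'],2),'F',np.round(s['force'],1))
v=np.array(sys.argv[1:],float).reshape(-1,4)
for x,y,z,a in v:
    Y=np.array([np.cos(a),np.sin(a),0]); Z=np.array([0,0,-1.]); T=R.from_matrix(np.c_[np.cross(Y,Z),Y,Z])
    print('turn',(r.inv()*T).as_rotvec().round(4),'then shift',T.inv().apply(np.array([x,y,z])-p).round(4)); p=np.array([x,y,z]); r=T
E
python3 go.py .46 -.02 .30 .56
python3 - <<'E'
from h import *
for n in ('side','scene'):
    P=cloud(dict(np.load(n+'0.npz'))).reshape(-1,3)
    q=P[(P[:,2]>.09)&(P[:,2]<.5)&(P[:,0]>.25)&(P[:,0]<.75)&(P[:,1]>-.3)&(P[:,1]<.65)]
    H,_,_=np.histogram2d(q[:,0],q[:,1],bins=[np.arange(.25,.76,.05),np.arange(-.3,.66,.05)]); print(H.astype(int))
E
```

```text
t 0.1 tcp [ 0.1293 -0.5598  0.2566] gap 0.0881 q [-1.55  0.18  1.61  0.    1.35 -0.21] F [-0.2  0.   0. ]
turn [-7.000e-04 -1.700e-03 -1.904e+00] then shift [ 0.2817  0.5669 -0.0434]
[[   0    0    0    0   77  444  844 1324    0    0    0    0    0    0
     0    0    0    0    0]
 [   0    0    0    0    0    0    0    0    0    0    0    0    0    0
     0    0    0    0    0]
 [   0    0    0    0    0    0    0    0    0    0    0    0    0    0
     0    0    0    0    0]
 [   0    0    0    0    0    0    0    0    0    0    0    0    0    0
    28    0    0    0    0]
 [   0    0    0    0    0    0    0    0    0    0    0   40  119  357
    15    0    0    0    0]
 [   0    0    0    0    0    0    0    0    0    0    0   40  140    0
     0    0    0    0    0]
 [   0    0   12    0    0    0    0    0    0    0    0    0    0    0
     0    0  237  842    0]
 [   0    0    0   15    0    0    0    0    0    0    0    0    0    0
     0    0   87   95    0]
 [   0    0    2   15    0    0    0    0    0    0    0    0    0    0
     0    0    0    0    0]
 [   6    0    0 
[... 384 characters left out ...]
 [   0    0    0    0    0    0    0    0    0    0    0    0    0    0
    26    0    0    0    0]
 [   0    0    0    0    0    0    0    0    0    0    0   38  140  334
    11    0    0    0    0]
 [   0    0    0    0    0    0    0    0    0    0    0   34   48    0
     0    0    0    0    0]
 [   0    0   14    0    0    0    0    0    0    0    0    0    0    0
     0    0  560  486    0]
 [   0    0    0    8    0    0    0    0    0    0    0    0    0    0
     0    0    0    0    0]
 [   0    0    3   17    0    0    0    0    0    0    0    0    0    0
     0    0    0    0    0]
 [   7    0    0    0    4    0    0  101   13   88    0    4    0    0
     0    0    0    0    0]]
```

The manual's scale: shifts go in shares of 62.5 mm and turns go in units of 0.2 rad. Converting my numbers, -0.173 rad is -0.865.

```bash
echo '[[[0,0,-0.865,0,0,0,0.088],[0,0,-0.865,0,0,0,0.088],[0,0,-0.865,0,0,0,0.088],[0,0,-0.865,0,0,0,0.088],[0,0,-0.865,0,0,0,0.088],[0,0,-0.865,0,0,0,0.088],[0,0,-0.865,0,0,0,0.088],[0,0,-0.865,0,0,0,0.088],[0,0,-0.865,0,0,0,0.088],[0,0,-0.865,0,0,0,0.088],[0,0,-0.865,0,0,0,0.088]]]' > mv.in && python3 -m inch mv.in | tail -3
echo '[[[0,0,0,0.32,0.64,-0.048,0.088],[0,0,0,0.32,0.64,-0.048,0.088],[0,0,0,0.32,0.64,-0.048,0.088],[0,0,0,0.32,0.64,-0.048,0.088],[0,0,0,0.32,0.64,-0.048,0.088],[0,0,0,0.32,0.64,-0.048,0.088],[0,0,0,0.32,0.64,-0.048,0.088],[0,0,0,0.32,0.64,-0.048,0.088],[0,0,0,0.32,0.64,-0.048,0.088],[0,0,0,0.32,0.64,-0.048,0.088],[0,0,0,0.32,0.64,-0.048,0.088],[0,0,0,0.32,0.64,-0.048,0.088],[0,0,0,0.32,0.64,-0.048,0.088],[0,0,0,0.32,0.752,-0.048,0.088],[0,0,0,0,0,0,0.088]]]' > mv.in && python3 -m inch mv.in | tail -3
python3 go.py .46 -.02 .30 .56
python3 - <<'E'
from workcell import arm, cams
from h import *
f=cams.grab_frame('wrist'); cv2.imwrite('pics/w1.png',f['image'][...,::-1]); np.savez('w1.npz',**f)
print((-f['R'].T@f['t']).round(3),f['R'][2].round(2))
E
```

```text
force: [-0.3, 0.3, 0.3]
finger_gap: 0.0879
grip_force: 0.0
force: [-0.2, -1.3, -0.3]
finger_gap: 0.088
grip_force: 0.0
t 3.35 tcp [ 0.4623 -0.0196  0.2992] gap 0.088 q [-0.3  -0.11  1.83  0.    1.43 -0.86] F [-0.2 -1.3 -0.3]
turn [ 0.0002 -0.0007  0.0038] then shift [ 0.0009 -0.0022 -0.0008]
[0.42  0.045 0.426] [ 0.16 -0.25 -0.95]
```

View pics/w1.png

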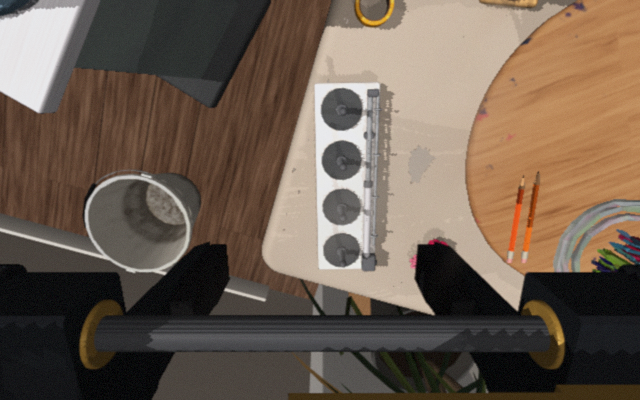

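The wrist view shows the four felts at about (341,108), (341,159), (341,207) and (341,249), with the mast on the far-x side and clear floor around.

Run:
```python
from h import *
f=dict(np.load('w1.npz')); P=cloud(f); g=f['image'].max(-1); m=np.zeros((400,640),bool); m[80:272,316:364]=1
b=(m&(g<110)).astype(np.uint8); b=cv2.morphologyEx(b,cv2.MORPH_OPEN,np.ones((5,5),np.uint8))
k,l,st,ce=cv2.connectedComponentsWithStats(b); C=[]
for i in range(1,k):
    if st[i,4]<200: continue
    c=cv2.findContours((l==i).astype(np.uint8),0,2)[0][0]; (u,v),_,_=cv2.fitEllipse(cv2.convexHull(c))
    C.append(ray(f,(u,v),.013)); w=ray(f,ce[i],.013); X=P[l==i]; t=X[X[:,2]>.042]
    print(st[i],(round(u,1),round(v,1)),C[-1].round(4),w.round(4),'tip',len(t),t.mean(0).round(4), 'z',np.median(X[:,2]).round(4))
C=np.array(C); d=C[0]-C[-1]; print(np.linalg.norm(d[:2]),np.arctan2(-d[0],d[1]),np.linalg.norm(np.diff(C,axis=0),axis=1))
```

```text
[ 322   89   40   41 1307] (341.5, 108.9) [0.4513 0.0398 0.013 ] [0.4513 0.0397 0.013 ] tip 55 [0.4465 0.0401 0.1056] z 0.0126
[ 323  141   38   38 1146] (341.3, 159.7) [ 0.4838 -0.0101  0.013 ] [ 0.4839 -0.01    0.013 ] tip 53 [ 0.4764 -0.0042  0.0931] z 0.0126
[324 190  36  34 936] (341.2, 206.3) [ 0.5163 -0.0599  0.013 ] [ 0.516  -0.0595  0.013 ] tip 30 [ 0.5103 -0.0523  0.0745] z 0.0126
[324 234  36  32 889] (341.4, 249.5) [ 0.5494 -0.1098  0.013 ] [ 0.5494 -0.1098  0.013 ] tip 34 [ 0.5408 -0.1004  0.0717] z 0.0127
0.1788711224147998 0.5805042602520616 [0.05954075 0.05947901 0.05985251]
```

```bash
python3 go.py .48 -.02 .30 .473 .527 .254 .20 .473 .527 .254 .068 .473
```

```text
t 3.4 tcp [ 0.4616 -0.0209  0.299 ] gap 0.0881 q [-0.3  -0.11  1.83 -0.    1.43 -0.87] F [-0.2 -1.  -0.1]
turn [-0.0009 -0.0007  0.0894] then shift [-0.0076  0.0168 -0.001 ]
turn [0. 0. 0.] then shift [0.2225 0.1667 0.1   ]
turn [0. 0. 0.] then shift [0.    0.    0.132]
```

```bash
python3 go.py .495 .28 .30 .473 | tail -1
echo '[[[0,0,0.45,0,0,0,0.088],[0,0,0,0.64,0.448,0,0.088],[0,0,0,0.64,0.448,0,0.088],[0,0,0,0.64,0.448,0,0.088],[0,0,0,0.64,0.448,0,0.088],[0,0,0,0.64,0.448,0,0.088],[0,0,0,0.64,0.448,0,0.088],[0,0,0,0,0,0,0.088],[0,0,0,0,0,0,0.088]]]' > mv.in && python3 -m inch mv.in | tail -3
python3 go.py .495 .28 .30 .473
python3 - <<'E'
from workcell import arm, cams
from h import *
f=cams.grab_frame('wrist'); cv2.imwrite('pics/w2.png',f['image'][...,::-1]); np.savez('w2.npz',**f)
print((-f['R'].T@f['t']).round(3),f['R'][2].round(2))
P=cloud(f); Q=P.reshape(-1,3)
G={'short':(.444,.413,[.04,.055,.07,.09],.094),'tall':(.472,.357,[.05,.07,.095,.118],.125),'tube':(.499,.303,[.05,.07,.1],.110),'squat':(.526,.251,[.073],.080)}
for n,(x,y,hs,top) in G.items():
    q=Q[np.hypot(Q[:,0]-x,Q[:,1]-y)<.028]
    t=q[q[:,2]>top-.006]; print(n,'top',len(t),t.mean(0).round(4) if len(t) else '', end=' ')
    for h in hs:
        r=q[abs(q[:,2]-h)<.005][:,:2]
        if len(r)>15: c,R=circ(r); print(h,len(r),c.round(4),round(R,4),end=' ')
    print()
E
```

```text
turn [-0.0009 -0.0007  0.0894] then shift [ 0.2527  0.1668 -0.001 ]
force: [0.0, -0.6, -0.9]
finger_gap: 0.088
grip_force: 0.0
t 4.53 tcp [0.5028 0.2664 0.2989] gap 0.088 q [ 0.28  0.14  1.57 -0.    1.43 -0.19] F [ 0.  -0.6 -0.9]
turn [-0.0014  0.0004 -0.0048] then shift [ 0.0156 -0.0008 -0.0011]
[0.467 0.335 0.426] [ 0.13 -0.27 -0.95]
short top 93 [0.4494 0.405  0.0921] 0.04 128 [0.4454 0.4142] 0.0224 0.055 140 [0.4453 0.4141] 0.021 0.07 130 [0.4454 0.4142] 0.0197 0.09 118 [0.4466 0.4113] 0.0087 
tall top 1260 [0.4682 0.339  0.3744] 0.05 48 [0.473  0.3579] 0.0216 0.07 48 [0.4729 0.3578] 0.0199 0.095 51 [0.4729 0.3579] 0.0178 0.118 443 [0.4725 0.3578] 0.0073 
tube top 11284 [0.5034 0.2949 0.3338] 0.07 18 [0.501  0.3037] 0.0205 0.1 349 [0.5002 0.3048] 0.0071 
squat top 1249 [0.5265 0.2525 0.0794] 0.073 175 [0.5225 0.2576] 0.0128
```

View pics/w2.png

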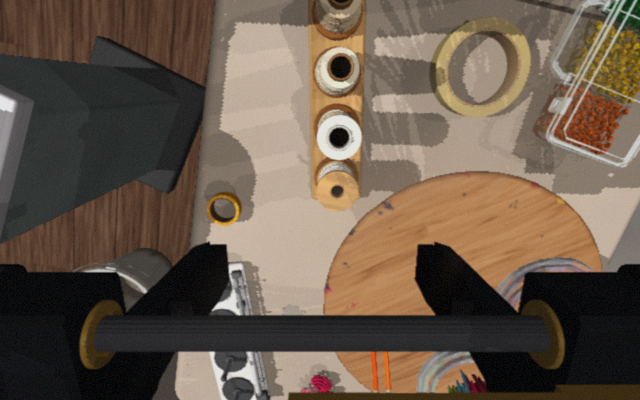

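The wrist view shows the row short (337,15), tall (340,68), tube (339,138), squat (337,188). Its circle fits agree with the side camera within 2 mm. I'll take the squat spool first.

```bash
python3 go.py .5265 .2525 .12 .473 | tail -1
```

```text
turn [-0.001   0.0004 -0.0055] then shift [-0.0229  0.0148  0.1791]
```

To row units: 0.045 m is 0.72, -0.023 m is -0.368.

```bash
echo '[[[0,0,0,-0.368,0.24,0,0.088],[0,0,0,0,0,0.72,0.088],[0,0,0,0,0,0.72,0.088],[0,0,0,0,0,0.72,0.088],[0,0,0,0,0,0.72,0.088],[0,0,0,0,0,0,0.088]]]' > mv.in && python3 -m inch mv.in | tail -3
python3 go.py .5265 .2525 .068 .473
```

```text
force: [-0.3, 0.5, -0.2]
finger_gap: 0.0879
grip_force: 0.0
t 5.33 tcp [0.524  0.2517 0.1161] gap 0.0879 q [ 0.24  0.36  1.69 -0.    1.1  -0.22] F [-0.3  0.5 -0.2]
turn [-0.0079 -0.0015 -0.0062] then shift [-0.0004  0.0026  0.0481]
```

To row units: 0.024 m is 0.384, 0.0025 m is 0.04.

```bash
echo '[[[0,0,0,0,0.04,0.384,0.088],[0,0,0,0,0,0.384,0.088],[0,0,0,0,0,0,0.088],[0,0,0,0,0,0,0.03],[0,0,0,0,0,0,0.03],[0,0,0,0,0,0,0.03],[0,0,0,0,0,0,0.03],[0,0,0,0,0,0,0.03],[0,0,0,0,0,0,0.03]]]' > mv.in && python3 -m inch mv.in 20 | tail -3
python3 go.py .5265 .2525 .18 .473 .5494 -.1098 .18 .58 .5494 -.1098 .061 .58
```

```text
force: [-2.2, -0.4, 2.2]
finger_gap: 0.0425
grip_force: 20.0
t 6.45 tcp [0.5288 0.2552 0.0715] gap 0.0425 q [ 0.25  0.44  1.7  -0.    1.01 -0.22] F [-2.2 -0.4  2.2]
turn [-0.0003 -0.     -0.0039] then shift [-0.0014 -0.0033 -0.1085]
turn [ 0.     0.    -0.107] then shift [-0.3156 -0.1794  0.    ]
turn [0. 0. 0.] then shift [0.    0.    0.119]
```

```bash
echo '[[[0,0,0,0,0,-0.32,0.03],[0,0,0,0,0,-0.48,0.03],[0,0,0,0,0,-0.48,0.03],[0,0,0,0,0,-0.48,0.03],[0,0,0,0,0,0,0.03]]]' > mv.in && python3 -m inch mv.in | tail -3
python3 go.py .5494 -.1098 .18 .58
```

```text
force: [0.8, 0.9, -1.0]
finger_gap: 0.0424
grip_force: 20.0
t 7.08 tcp [0.5309 0.2558 0.1852] gap 0.0424 q [ 0.25  0.28  1.64  0.    1.21 -0.22] F [ 0.8  0.9 -1. ]
turn [ 0.0067  0.0018 -0.1109] then shift [-0.316  -0.1849  0.0052]
```

To row units: -0.035 m is -0.56, -0.0205 m is -0.328, -0.111 rad is -0.555.

```bash
echo '[[[0,0,-0.555,0,0,0,0.03],[0,0,0,-0.56,-0.328,0,0.03],[0,0,0,-0.56,-0.328,0,0.03],[0,0,0,-0.56,-0.328,0,0.03],[0,0,0,-0.56,-0.328,0,0.03],[0,0,0,-0.56,-0.328,0,0.03],[0,0,0,-0.56,-0.328,0,0.03],[0,0,0,-0.56,-0.328,0,0.03],[0,0,0,-0.56,-0.328,0,0.03],[0,0,0,-0.56,-0.328,0,0.03],[0,0,0,0,0,0,0.03],[0,0,0,0,0,0,0.03]]]' > mv.in && python3 -m inch mv.in | tail -3
python3 go.py .5494 -.1098 .18 .58
python3 - <<'E'
from workcell import cams
from h import *
f=cams.grab_frame('wrist'); np.savez('w3.npz',**f)
s=cams.grab_frame('side'); np.savez('s3.npz',**s)
cv2.imwrite('pics/c3.png',np.hstack([f['image'],s['image']])[::1,:,::-1][:, :][60:400,200:1000])
E
```

```text
force: [-0.0, -0.2, -1.7]
finger_gap: 0.0425
grip_force: 20.0
t 8.57 tcp [ 0.5465 -0.1088  0.1804] gap 0.0425 q [-0.41  0.22  1.72  0.    1.2  -0.99] F [-0.  -0.2 -1.7]
turn [-0.0007 -0.0019 -0.0005] then shift [-0.0024  0.0018  0.0004]
```

View pics/c3.png

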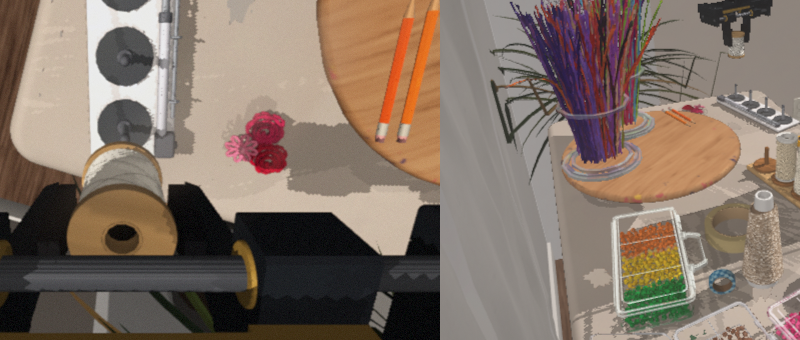

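The picture shows the squat spool held upright (hole at crop (123,238)), with the felts visible ahead. I'll measure where the spool's axis sits relative to the TCP and recheck felts 2 and 3.

Run:
```python
from h import *
f=dict(np.load('w3.npz')); P=cloud(f); Q=P.reshape(-1,3)
q=Q[(np.hypot(Q[:,0]-.547,Q[:,1]+.109)<.035)&(Q[:,2]>.10)&(Q[:,2]<.2)]
t=q[(q[:,2]>.180)&(q[:,2]<.195)]; print(len(t),t.mean(0).round(4),np.percentile(q[:,2],[2,50,98]).round(3))
for h in (.135,.15,.165,.185):
    r=q[abs(q[:,2]-h)<.004][:,:2]
    if len(r)>15: c,R=circ(r); print(h,len(r),c.round(4),round(R,4))
g=f['image'].max(-1); m=np.zeros((400,640),bool); m[60:205,285:355]=1
b=(m&(g<110)).astype(np.uint8); b=cv2.morphologyEx(b,cv2.MORPH_OPEN,np.ones((9,9),np.uint8))
k,l,st,ce=cv2.connectedComponentsWithStats(b)
for i in range(1,k): print(st[i],ray(f,ce[i],.013).round(4))
```

```text
7899 [ 0.5431 -0.1042  0.1878] [0.134 0.187 0.197]
0.135 782 [ 0.547  -0.1108] 0.0209
0.15 408 [ 0.5469 -0.1109] 0.0197
0.165 1016 [ 0.5533 -0.1194] 0.0314
0.185 6442 [ 0.5439 -0.1052] 0.0169
[314  60  24  11 244] [ 0.4956 -0.0268  0.013 ]
[ 297   88   56   57 2586] [ 0.5169 -0.0604  0.013 ]
[ 298  160   53   45 1968] [ 0.5484 -0.1085  0.013 ]
```

To row units: -0.0007 m is -0.0112, 0.03 m is 0.48.

```bash
echo '[[[0,0,0,-0.0112,0.04,0.32,0.03],[0,0,0,0,0,0.48,0.03],[0,0,0,0,0,0.48,0.03],[0,0,0,0,0,0.32,0.03],[0,0,0,0,0,0.16,0.03],[0,0,0,0,0,0,0.03],[0,0,0,0,0,0,0.03]]]' > mv.in && python3 -m inch mv.in | tail -3
python3 go.py .5494 -.1098 .0645 .58
```

```text
force: [-0.6, -0.2, -1.6]
finger_gap: 0.0421
grip_force: 20.0
t 9.55 tcp [ 0.5504 -0.1086  0.0724] gap 0.0421 q [-0.41  0.39  1.77  0.    0.99 -0.99] F [-0.6 -0.2 -1.6]
turn [0.001  0.0014 0.0004] then shift [-0.0005 -0.0015  0.0079]
```

To row units: 0.004 m is 0.064, 0.003 m is 0.048.

```bash
echo '[[[0,0,0,0,0,0.064,0.03],[0,0,0,0,0,0.048,0.03],[0,0,0,0,0,0.016,0.03],[0,0,0,0,0,0,0.03]]]' > mv.in && python3 -m inch mv.in | tail -4
echo '[[[0,0,0,0,0,0,0.05],[0,0,0,0,0,0,0.088],[0,0,0,0,0,0,0.088],[0,0,0,0,0,0,0.088],[0,0,0,0,0,0,0.088],[0,0,0,0,0,-0.48,0.088],[0,0,0,0,0,-0.72,0.088],[0,0,0,0,0,-0.72,0.088],[0,0,0,0,0,-0.72,0.088],[0,0,0,0,0,0,0.088]]]' > mv.in && python3 -m inch mv.in | tail -3
python3 go.py .5002 .3045 .23 .473 .5002 .3045 .088 .473
python3 - <<'E'
from workcell import cams
from h import *
f=cams.grab_frame('wrist'); Q=cloud(f).reshape(-1,3)
q=Q[(np.hypot(Q[:,0]-.5494,Q[:,1]+.1098)<.035)&(Q[:,2]>.02)&(Q[:,2]<.1)]
t=q[q[:,2]>.067]; print('top',len(t),t.mean(0).round(4),np.percentile(t[:,2],[10,90]).round(4), t.min(0).round(3),t.max(0).round(3))
E
```

```text
tool_rot: [1.493, 2.763, -0.0]
force: [-3.8, 0.9, 8.5]
finger_gap: 0.0425
grip_force: 20.0
force: [-0.2, 0.9, 0.8]
finger_gap: 0.0882
grip_force: 0.0
t 11.3 tcp [ 0.552  -0.1095  0.2329] gap 0.0882 q [-0.41  0.17  1.67  0.    1.29 -0.99] F [-0.2  0.9  0.8]
turn [0.005  0.0067 0.1071] then shift [0.3921 0.1425 0.0029]
turn [0. 0. 0.] then shift [0.    0.    0.142]
top 1852 [ 0.5498 -0.1101  0.0724] [0.0715 0.0733] [ 0.528 -0.132  0.067] [ 0.572 -0.089  0.075]
```

The squat spool is seated: its top is at 72.4 mm and it sits on the pin axis. Next is the tube.

```bash
echo '[[[0,0,0.535,0,0,0,0.088],[0,0,0,0.624,0.2272,0,0.088],[0,0,0,0.624,0.2272,0,0.088],[0,0,0,0.624,0.2272,0,0.088],[0,0,0,0.624,0.2272,0,0.088],[0,0,0,0.624,0.2272,0,0.088],[0,0,0,0.624,0.2272,0,0.088],[0,0,0,0.624,0.2272,0,0.088],[0,0,0,0.624,0.2272,0,0.088],[0,0,0,0.624,0.2272,0,0.088],[0,0,0,0.624,0.2272,0,0.088],[0,0,0,0,0,0,0.088],[0,0,0,0,0,0,0.088]]]' > mv.in && python3 -m inch mv.in | tail -3
python3 go.py .5002 .3045 .088 .473
```

```text
force: [0.3, 0.3, -0.2]
finger_gap: 0.0882
grip_force: 0.0
t 12.97 tcp [0.4977 0.3026 0.2269] gap 0.0882 q [ 0.34  0.23  1.62 -0.    1.3  -0.13] F [ 0.3  0.3 -0.2]
turn [-0.0027  0.0001  0.0005] then shift [0.0005 0.003  0.1389]
```

```bash
echo '[[[0,0,0,0.008,0.048,0.48,0.088],[0,0,0,0,0,0.72,0.088],[0,0,0,0,0,0.64,0.088],[0,0,0,0,0,0.384,0.088],[0,0,0,0,0,0,0.088],[0,0,0,0,0,0,0.088],[0,0,0,0,0,0,0.03],[0,0,0,0,0,0,0.03],[0,0,0,0,0,0,0.03],[0,0,0,0,0,0,0.03],[0,0,0,0,0,0,0.03],[0,0,0,0,0,0,0.03]]]' > mv.in && python3 -m inch mv.in 20 | tail -3
python3 go.py .5002 .3045 .215 .473 .5163 -.0599 .215 .58 .5163 -.0599 .081 .58
```

```text
force: [0.2, -0.4, 1.4]
finger_gap: 0.0378
grip_force: 20.0
t 14.47 tcp [0.5008 0.3051 0.0894] gap 0.0378 q [ 0.34  0.41  1.69  0.    1.04 -0.13] F [ 0.2 -0.4  1.4]
turn [-0.0001 -0.      0.0002] then shift [-0.0003 -0.0008 -0.1256]
turn [ 0.     0.    -0.107] then shift [-0.3136 -0.1862  0.    ]
turn [0. 0. 0.] then shift [0.    0.    0.134]
```

To row units: -0.02 m is -0.32, -0.035 m is -0.56, -0.107 rad is -0.535.

```bash
echo '[[[0,0,0,0,0,-0.32,0.03],[0,0,0,0,0,-0.56,0.03],[0,0,0,0,0,-0.56,0.03],[0,0,0,0,0,-0.56,0.03],[0,0,-0.535,0,0,0,0.03],[0,0,0,-0.5024,-0.2976,0,0.03],[0,0,0,-0.5024,-0.2976,0,0.03],[0,0,0,-0.5024,-0.2976,0,0.03],[0,0,0,-0.5024,-0.2976,0,0.03],[0,0,0,-0.5024,-0.2976,0,0.03],[0,0,0,-0.5024,-0.2976,0,0.03],[0,0,0,-0.5024,-0.2976,0,0.03],[0,0,0,-0.5024,-0.2976,0,0.03],[0,0,0,-0.5024,-0.2976,0,0.03],[0,0,0,-0.5024,-0.2976,0,0.03],[0,0,0,0,0,0,0.03],[0,0,0,0,0,0,0.03],[0,0,0,0,0,0,0.03]]]' > mv.in && python3 -m inch mv.in | tail -3
python3 go.py .5163 -.0599 .0824 .58
python3 - <<'E'
from workcell import cams,arm
from h import *
f=cams.grab_frame('wrist'); np.savez('w4.npz',**f); cv2.imwrite('pics/w4.png',f['image'][...,::-1])
p=np.array(arm.get_state()['tcp_pos']); Q=cloud(f).reshape(-1,3); q=Q[(np.hypot(*(Q[:,:2]-p[:2]).T)<.035)]
for h in (-.055,-.04,-.03,-.02,.0):
    r=q[abs(q[:,2]-p[2]-h)<.004][:,:2]
    if len(r)>15: c,R=circ(r); print(h,len(r),c.round(4),round(R,4))
E
```

```text
force: [-0.7, -0.3, -1.2]
finger_gap: 0.0375
grip_force: 20.0
t 16.73 tcp [ 0.5173 -0.0585  0.2147] gap 0.0375 q [-0.34  0.1   1.79  0.    1.25 -0.92] F [-0.7 -0.3 -1.2]
turn [ 0.0003 -0.      0.0012] then shift [-0.0006 -0.0016  0.1323]
-0.055 259 [ 0.517  -0.0593] 0.0196
-0.04 323 [ 0.5166 -0.0591] 0.0193
-0.03 379 [ 0.5166 -0.059 ] 0.0192
-0.02 641 [ 0.5225 -0.0673] 0.029
0.0 1467 [ 0.5238 -0.0693] 0.0322
```

View pics/w4.png

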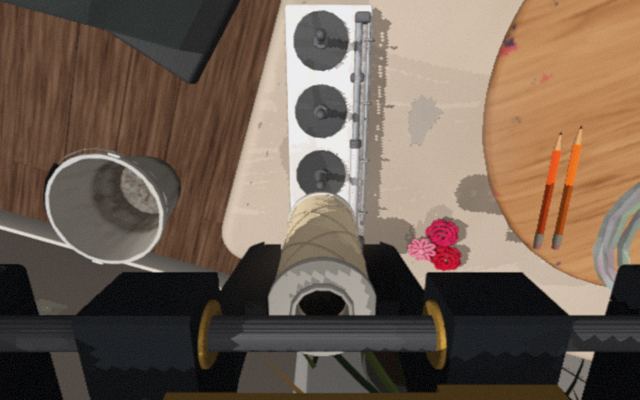

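The tube is held upright over pin 3 (felt at (322,178)) and its axis is within 1 mm of the pin's.

```bash
echo '[[[0,0,0,-0.0128,0,0.48,0.03],[0,0,0,0,0,0.56,0.03],[0,0,0,0,0,0.48,0.03],[0,0,0,0,0,0.32,0.03],[0,0,0,0,0,0.16,0.03],[0,0,0,0,0,0,0.03],[0,0,0,0,0,0,0.03],[0,0,0,0,0,0.064,0.03],[0,0,0,0,0,0.048,0.03],[0,0,0,0,0,0.016,0.03],[0,0,0,0,0,0,0.03]]]' > mv.in && python3 -m inch mv.in | tail -3
python3 go.py .5163 -.0599 .0824 .58
```

```text
force: [-2.7, 0.6, 7.3]
finger_gap: 0.0377
grip_force: 20.0
t 18.15 tcp [ 0.5182 -0.0604  0.0823] gap 0.0377 q [-0.34  0.3   1.86 -0.    0.98 -0.92] F [-2.7  0.6  7.3]
turn [0.0003 0.0006 0.    ] then shift [ 0.0014 -0.0013 -0.0001]
```

To row units: -0.045 m is -0.72, -0.03 m is -0.48.

```bash
echo '[[[0,0,0,0,0,0,0.05],[0,0,0,0,0,0,0.088],[0,0,0,0,0,0,0.088],[0,0,0,0,0,0,0.088],[0,0,0,0,0,0,0.088],[0,0,0,0,0,-0.48,0.088],[0,0,0,0,0,-0.72,0.088],[0,0,0,0,0,-0.72,0.088],[0,0,0,0,0,-0.72,0.088],[0,0,0,0,0,0,0.088]]]' > mv.in && python3 -m inch mv.in | tail -3
python3 go.py .4729 .3579 .24 .473
python3 - <<'E'
from workcell import cams
from h import *
f=cams.grab_frame('wrist'); Q=cloud(f).reshape(-1,3)
for x,y,z in((.5494,-.1098,.073),(.5163,-.0599,.103)):
    q=Q[(np.hypot(Q[:,0]-x,Q[:,1]-y)<.03)&(Q[:,2]<.12)&(Q[:,2]>z-.005)]
    print('top',len(q),q.mean(0).round(4) if len(q) else '',q.min(0).round(3),q.max(0).round(3))
E
```

```text
force: [0.6, -0.1, -0.3]
finger_gap: 0.0882
grip_force: 0.0
t 19.4 tcp [ 0.52   -0.0609  0.2506] gap 0.0882 q [-0.34  0.07  1.75  0.    1.32 -0.92] F [ 0.6 -0.1 -0.3]
turn [0.0053 0.0062 0.1072] then shift [0.3942 0.1488 0.0106]
top 1444 [ 0.5497 -0.1098  0.0724] [ 0.528 -0.133  0.068] [ 0.572 -0.089  0.075]
top 1470 [ 0.5169 -0.0601  0.1006] [ 0.497 -0.081  0.098] [ 0.537 -0.04   0.104]
```

```bash
echo '[[[0,0,0.535,0,0,0,0.088],[0,0,0,0.6304,0.2384,0,0.088],[0,0,0,0.6304,0.2384,0,0.088],[0,0,0,0.6304,0.2384,0,0.088],[0,0,0,0.6304,0.2384,0,0.088],[0,0,0,0.6304,0.2384,0,0.088],[0,0,0,0.6304,0.2384,0,0.088],[0,0,0,0.6304,0.2384,0,0.088],[0,0,0,0.6304,0.2384,0,0.088],[0,0,0,0.6304,0.2384,0,0.088],[0,0,0,0.6304,0.2384,0,0.088],[0,0,0,0,0,0,0.088],[0,0,0,0,0,0,0.088],[0,0,0,0,0,0,0.088]]]' > mv.in && python3 -m inch mv.in | tail -3
python3 go.py .4729 .3579 .098 .473
```

```text
force: [-0.1, -0.6, -0.3]
finger_gap: 0.0878
grip_force: 0.0
t 21.2 tcp [0.471  0.3572 0.2457] gap 0.0878 q [ 0.45  0.23  1.58 -0.    1.34 -0.02] F [-0.1 -0.6 -0.3]
turn [-0.0013  0.0002 -0.0013] then shift [-0.0003  0.002   0.1477]
```

To row units: 0.045 m is 0.72, 0.03 m is 0.48.

```bash
echo '[[[0,0,0,0,0.024,0.48,0.088],[0,0,0,0,0,0.72,0.088],[0,0,0,0,0,0.72,0.088],[0,0,0,0,0,0.44,0.088],[0,0,0,0,0,0,0.088],[0,0,0,0,0,0,0.088],[0,0,0,0,0,0,0.025],[0,0,0,0,0,0,0.025],[0,0,0,0,0,0,0.025],[0,0,0,0,0,0,0.025],[0,0,0,0,0,0,0.025],[0,0,0,0,0,0,0.025]]]' > mv.in && python3 -m inch mv.in 20 | tail -3
python3 go.py .4729 .3579 .24 .473 .4838 -.0101 .24 .58 .4838 -.0101 .091 .58
```

```text
force: [0.3, 0.8, -0.1]
finger_gap: 0.0356
grip_force: 19.9
t 22.7 tcp [0.4723 0.3592 0.0989] gap 0.0356 q [ 0.45  0.41  1.67  0.    1.06 -0.02] F [ 0.3  0.8 -0.1]
turn [-0. -0.  0.] then shift [-0.0014 -0.     -0.1411]
turn [ 0.     0.    -0.107] then shift [-0.3138 -0.1926  0.    ]
turn [0. 0. 0.] then shift [0.    0.    0.149]
```

To row units: -0.04 m is -0.64, -0.0315 m is -0.504, -0.107 rad is -0.535.

```bash
echo '[[[0,0,0,0,0,-0.32,0.025],[0,0,0,0,0,-0.64,0.025],[0,0,0,0,0,-0.64,0.025],[0,0,0,0,0,-0.64,0.025],[0,0,-0.535,0,0,0,0.025],[0,0,0,-0.504,-0.3088,0,0.025],[0,0,0,-0.504,-0.3088,0,0.025],[0,0,0,-0.504,-0.3088,0,0.025],[0,0,0,-0.504,-0.3088,0,0.025],[0,0,0,-0.504,-0.3088,0,0.025],[0,0,0,-0.504,-0.3088,0,0.025],[0,0,0,-0.504,-0.3088,0,0.025],[0,0,0,-0.504,-0.3088,0,0.025],[0,0,0,-0.504,-0.3088,0,0.025],[0,0,0,-0.504,-0.3088,0,0.025],[0,0,0,0,0,0,0.025],[0,0,0,0,0,0,0.025],[0,0,0,0,0,0,0.025]]]' > mv.in && python3 -m inch mv.in | tail -3
python3 go.py .4838 -.0101 .0919 .58
python3 - <<'E'
from workcell import cams,arm
from h import *
f=cams.grab_frame('wrist'); np.savez('w5.npz',**f); cv2.imwrite('pics/w5.png',f['image'][...,::-1])
p=np.array(arm.get_state()['tcp_pos']); Q=cloud(f).reshape(-1,3); q=Q[(np.hypot(*(Q[:,:2]-p[:2]).T)<.035)]
for h in (-.065,-.055,-.04,-.03):
    r=q[abs(q[:,2]-p[2]-h)<.004][:,:2]
    if len(r)>15: c,R=circ(r); print(h,len(r),c.round(4),round(R,4))
E
```

```text
force: [0.5, -0.1, -1.0]
finger_gap: 0.0357
grip_force: 19.9
t 24.95 tcp [ 0.4834 -0.0092  0.2392] gap 0.0357 q [-0.27 -0.01  1.85  0.    1.3  -0.85] F [ 0.5 -0.1 -1. ]
turn [ 0.0004 -0.      0.0013] then shift [-0.001  -0.0002  0.1473]
-0.065 349 [ 0.484 -0.011] 0.0227
-0.055 420 [ 0.4838 -0.0108] 0.0218
-0.04 482 [ 0.4838 -0.0108] 0.0205
-0.03 537 [ 0.4837 -0.0109] 0.0197
```

View pics/w5.png

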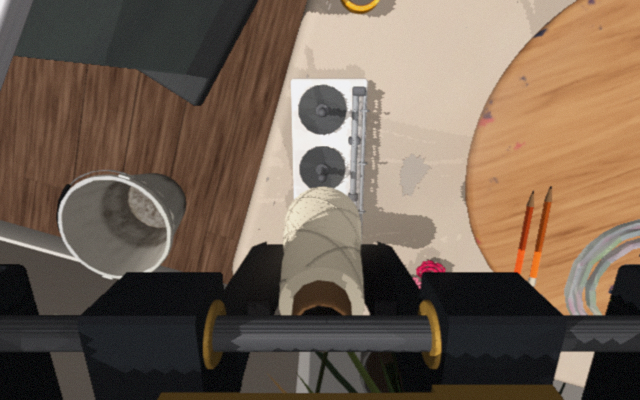

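The tall cone is held upright over pin 2 (felt at (322,168)), axis within 1 mm. Lowering it.

To row units: 0.04 m is 0.64, 0.035 m is 0.56.

```bash
echo '[[[0,0,0,0.008,0,0.56,0.025],[0,0,0,0,0,0.64,0.025],[0,0,0,0,0,0.56,0.025],[0,0,0,0,0,0.32,0.025],[0,0,0,0,0,0.16,0.025],[0,0,0,0,0,0,0.025],[0,0,0,0,0,0,0.025],[0,0,0,0,0,0.064,0.025],[0,0,0,0,0,0.048,0.025],[0,0,0,0,0,0.016,0.025],[0,0,0,0,0,0,0.025]]]' > mv.in && python3 -m inch mv.in | tail -3
python3 go.py .4838 -.0101 .0919 .58
```

```text
force: [-0.8, 0.3, 5.3]
finger_gap: 0.0356
grip_force: 20.2
t 26.38 tcp [ 0.4837 -0.0098  0.0917] gap 0.0356 q [-0.27  0.21  1.96  0.    0.98 -0.85] F [-0.8  0.3  5.3]
turn [ 0.0007  0.0007 -0.0001] then shift [-0.0003 -0.0001 -0.0002]
```

To row units: -0.04 m is -0.64, -0.03 m is -0.48.

```bash
echo '[[[0,0,0,0,0,0,0.05],[0,0,0,0,0,0,0.088],[0,0,0,0,0,0,0.088],[0,0,0,0,0,0,0.088],[0,0,0,0,0,0,0.088],[0,0,0,0,0,-0.48,0.088],[0,0,0,0,0,-0.64,0.088],[0,0,0,0,0,-0.64,0.088],[0,0,0,0,0,-0.64,0.088],[0,0,0,0,0,0,0.088]]]' > mv.in && python3 -m inch mv.in | tail -3
python3 go.py .4454 .4142 .24 .473
python3 - <<'E'
from workcell import cams
from h import *
f=cams.grab_frame('wrist'); Q=cloud(f).reshape(-1,3)
for x,y,z in((.5163,-.0599,.103),(.4838,-.0101,.118)):
    q=Q[(np.hypot(Q[:,0]-x,Q[:,1]-y)<.03)&(Q[:,2]<.13)&(Q[:,2]>z-.005)]
    print('top',len(q),q.mean(0).round(4) if len(q) else '',q.min(0).round(3),q.max(0).round(3))
E
```

```text
force: [0.7, 1.2, -0.4]
finger_gap: 0.0881
grip_force: 0.0
t 27.62 tcp [ 0.4852 -0.0102  0.2444] gap 0.0881 q [-0.27 -0.02  1.85  0.    1.3  -0.85] F [ 0.7  1.2 -0.4]
turn [0.005  0.005  0.1071] then shift [0.3959 0.1579 0.0044]
top 1303 [ 0.5168 -0.0598  0.1007] [ 0.497 -0.081  0.098] [ 0.537 -0.04   0.104]
top 265 [ 0.4835 -0.0104  0.1165] [ 0.473 -0.022  0.113] [ 0.494 -0.     0.119]
```

```bash
echo '[[[0,0,0.535,0,0,0,0.088],[0,0,0,0.6336,0.2528,0,0.088],[0,0,0,0.6336,0.2528,0,0.088],[0,0,0,0.6336,0.2528,0,0.088],[0,0,0,0.6336,0.2528,0,0.088],[0,0,0,0.6336,0.2528,0,0.088],[0,0,0,0.6336,0.2528,0,0.088],[0,0,0,0.6336,0.2528,0,0.088],[0,0,0,0.6336,0.2528,0,0.088],[0,0,0,0.6336,0.2528,0,0.088],[0,0,0,0.6336,0.2528,0,0.088],[0,0,0,0,0,0,0.088],[0,0,0,0,0,0,0.088],[0,0,0,0,0,0,0.088]]]' > mv.in && python3 -m inch mv.in | tail -3
python3 go.py .4454 .4142 .067 .473
```

```text
force: [0.4, -0.8, 0.1]
finger_gap: 0.0881
grip_force: 0.0
t 29.43 tcp [0.4435 0.4136 0.2402] gap 0.0881 q [ 0.56  0.27  1.54 -0.    1.34  0.08] F [ 0.4 -0.8  0.1]
turn [-0.0013  0.0004 -0.0012] then shift [-0.0003  0.002   0.1732]
```

The manual's scale: shifts go in shares of 62.5 mm and turns go in units of 0.2 rad. Converting my numbers, 0.045 m is 0.72, 0.035 m is 0.56.

```bash
echo '[[[0,0,0,0,0.024,0.48,0.088],[0,0,0,0,0,0.72,0.088],[0,0,0,0,0,0.72,0.088],[0,0,0,0,0,0.56,0.088],[0,0,0,0,0,0.288,0.088],[0,0,0,0,0,0,0.088],[0,0,0,0,0,0,0.088],[0,0,0,0,0,0,0.03],[0,0,0,0,0,0,0.03],[0,0,0,0,0,0,0.03],[0,0,0,0,0,0,0.03],[0,0,0,0,0,0,0.03],[0,0,0,0,0,0,0.03]]]' > mv.in && python3 -m inch mv.in 20 | tail -3
python3 go.py .4454 .4142 .23 .473 .4512 .0399 .23 .58 .4512 .0399 .06 .58
```

```text
force: [0.5, -0.1, 1.0]
finger_gap: 0.0434
grip_force: 19.8
t 31.05 tcp [0.4448 0.4155 0.068 ] gap 0.0434 q [0.56 0.48 1.64 0.   1.02 0.08] F [ 0.5 -0.1  1. ]
turn [ 0. -0.  0.] then shift [-1.40e-03 -1.00e-04 -1.62e-01]
turn [ 0.     0.    -0.107] then shift [-0.3163 -0.2003  0.    ]
turn [0. 0. 0.] then shift [0.   0.   0.17]
```

To row units: -0.045 m is -0.72, -0.04 m is -0.64, -0.107 rad is -0.535.

```bash
echo '[[[0,0,0,0,0,-0.32,0.03],[0,0,0,0,0,-0.64,0.03],[0,0,0,0,0,-0.72,0.03],[0,0,0,0,0,-0.72,0.03],[0,0,-0.535,0,0,-0.16,0.03],[0,0,0,-0.5088,-0.32,0,0.03],[0,0,0,-0.5088,-0.32,0,0.03],[0,0,0,-0.5088,-0.32,0,0.03],[0,0,0,-0.5088,-0.32,0,0.03],[0,0,0,-0.5088,-0.32,0,0.03],[0,0,0,-0.5088,-0.32,0,0.03],[0,0,0,-0.5088,-0.32,0,0.03],[0,0,0,-0.5088,-0.32,0,0.03],[0,0,0,-0.5088,-0.32,0,0.03],[0,0,0,-0.5088,-0.32,0,0.03],[0,0,0,0,0,0,0.03],[0,0,0,0,0,0,0.03],[0,0,0,0,0,0,0.03]]]' > mv.in && python3 -m inch mv.in | tail -3
python3 go.py .4512 .0399 .061 .58
python3 - <<'E'
from workcell import cams,arm
from h import *
f=cams.grab_frame('wrist'); cv2.imwrite('pics/w6.png',f['image'][...,::-1])
p=np.array(arm.get_state()['tcp_pos']); Q=cloud(f).reshape(-1,3); q=Q[(np.hypot(*(Q[:,:2]-p[:2]).T)<.035)]
for h in (-.04,-.035,-.03,-.025):
    r=q[abs(q[:,2]-p[2]-h)<.003][:,:2]
    if len(r)>15: c,R=circ(r); print(h,len(r),c.round(4),round(R,4))
t=q[(q[:,2]>p[2]-.06)]; print('lowest',(np.percentile(t[:,2],[.5,2])-p[2]).round(4))
E
```

```text
force: [-0.5, -0.6, -0.6]
finger_gap: 0.0434
grip_force: 19.9
t 33.3 tcp [0.4517 0.0408 0.2282] gap 0.0434 q [-0.17 -0.07  1.93  0.    1.28 -0.75] F [-0.5 -0.6 -0.6]
turn [0.0004 0.     0.0013] then shift [-0.0004 -0.0009  0.1672]
-0.04 335 [0.452  0.0388] 0.0234
-0.035 410 [0.4518 0.0389] 0.023
-0.03 463 [0.452  0.0389] 0.0225
-0.025 480 [0.4521 0.0388] 0.0222
lowest [-0.0416 -0.0343]
```

View pics/w6.png

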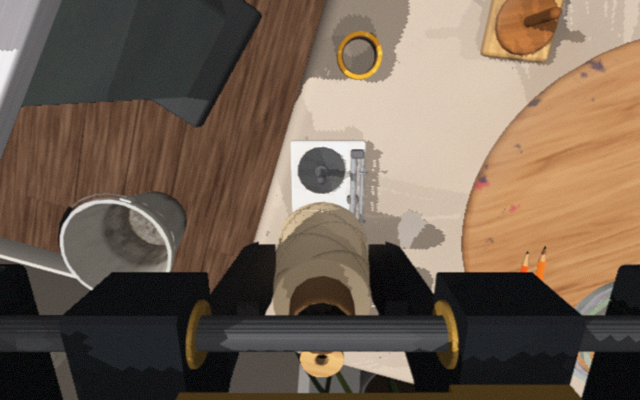

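The short cone is held upright over pin 1 (felt at (322,170)), within 1 mm. Lowering it.

To row units: 0.04 m is 0.64, 0.045 m is 0.72.

```bash
echo '[[[0,0,0,0.016,-0.008,0.56,0.03],[0,0,0,0,0,0.72,0.03],[0,0,0,0,0,0.64,0.03],[0,0,0,0,0,0.48,0.03],[0,0,0,0,0,0.16,0.03],[0,0,0,0,0,0,0.03],[0,0,0,0,0,0,0.03],[0,0,0,0,0,0.064,0.03],[0,0,0,0,0,0.048,0.03],[0,0,0,0,0,0.016,0.03],[0,0,0,0,0,0,0.03]]]' > mv.in && python3 -m inch mv.in | tail -3
python3 go.py .4512 .0399 .061 .58
```

```text
force: [-4.0, -0.0, 9.6]
finger_gap: 0.0427
grip_force: 19.9
t 34.73 tcp [0.4512 0.0404 0.0608] gap 0.0427 q [-0.17  0.21  2.04 -0.    0.89 -0.75] F [-4.  -0.   9.6]
turn [0.0003 0.0003 0.0001] then shift [-0.0004 -0.0002 -0.0002]
```

To row units: -0.045 m is -0.72, 0.04 m is 0.64.

```bash
echo '[[[0,0,0,0,0,0,0.05],[0,0,0,0,0,0,0.088],[0,0,0,0,0,0,0.088],[0,0,0,0,0,0,0.088],[0,0,0,0,0,0,0.088],[0,0,0,0,0,-0.48,0.088],[0,0,0,0,0,-0.72,0.088],[0,0,0,0,0,-0.72,0.088],[0,0,0,0,0,-0.72,0.088],[0,0,0,0,0,-0.72,0.088],[0,0,0,0.64,0,-0.48,0.088],[0,0,0,0.64,0,0,0.088],[0,0,0,0.64,0,0,0.088],[0,0,0,0,0,0,0.088],[0,0,0,0,0,0,0.088],[0,0,0,0,0,0,0.088]]]' > mv.in && python3 -m inch mv.in | tail -3
python3 go.py
python3 - <<'E'
from workcell import cams
from h import *
f=cams.grab_frame('side'); cv2.imwrite('pics/s7.png',cv2.resize(f['image'][100:260,220:440,::-1],None,fx=3,fy=3))
Q=cloud(f).reshape(-1,3)
for n,x,y,z in(('squat',.5494,-.1098,.073),('tube',.5163,-.0599,.103),('tall',.4838,-.0101,.118),('short',.4512,.0399,.087)):
    q=Q[(np.hypot(Q[:,0]-x,Q[:,1]-y)<.03)&(Q[:,2]<.13)&(Q[:,2]>.02)]
    print(n,'max z',np.percentile(q[:,2],98).round(4),'expect',z, end=' ')
    for h in (.035,.05,.065):
        r=q[abs(q[:,2]-h)<.005][:,:2]; c,R=circ(r); print(c.round(3),round(R,3),end=' ')
    print()
E
```

```text
force: [-0.1, 0.3, 0.1]
finger_gap: 0.0879
grip_force: 0.0
t 36.73 tcp [0.3855 0.1401 0.2998] gap 0.0879 q [ 0.06 -0.25  1.94 -0.    1.45 -0.52] F [-0.1  0.3  0.1]
squat max z 0.0711 expect 0.073 [ 0.551 -0.108] 0.018 [ 0.551 -0.108] 0.018 [ 0.551 -0.107] 0.017 
tube max z 0.0991 expect 0.103 [ 0.518 -0.058] 0.017 [ 0.518 -0.059] 0.018 [ 0.518 -0.057] 0.016 
tall max z 0.1139 expect 0.118 [ 0.485 -0.007] 0.018 [ 0.484 -0.008] 0.018 [ 0.484 -0.01 ] 0.018 
short max z 0.0837 expect 0.087 [0.452 0.041] 0.02 [0.452 0.042] 0.018 [0.452 0.04 ] 0.017
```

View pics/s7.png

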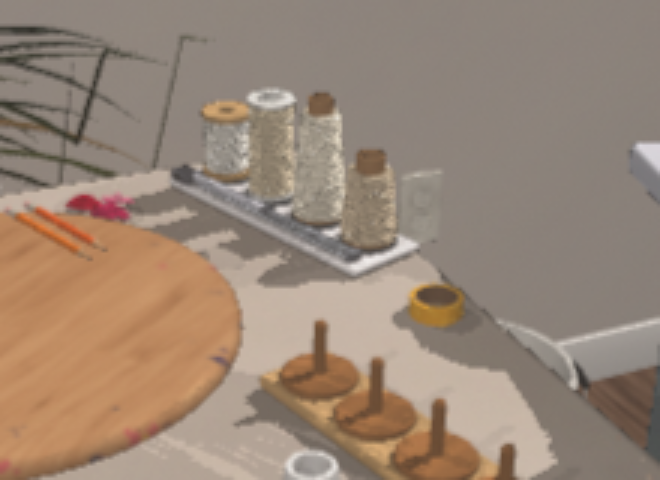

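The picture shows all four standing flat on the stand: squat (227,140), tube (272,145), tall (320,160), short (370,200). The order matches the rack, and the gripper is clear.

```bash
python3 -c "
from workcell import arm
print(arm.finish_job())"
```

```text
the job is handed in; nothing more can be done
None
```

All four threads are on the stand's pins in rack order (short, tall, tube, squat from the left), seated upright on the felt and released; the job was handed in at about 37 s, and no verdict was shown.

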